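Bed a linear guide in its test cradle and stroke the carriage

ROBOT

A 6-joint arm with a two-finger parallel gripper is mounted at the origin on a cart in front of the work surface, level with it; the furniture and walls round the work are solid. World frame = base frame: x ahead of the robot, y to its left, z up, the work surface at z = 0. Lengths are in m, angles in degrees, forces in N, time in s.
With the tool pointing down it reaches from about 0.25 to 0.725 m from the base axis. Payload 9.7 kg.
Tool frame: the origin (TCP) lies at the centre of the arm's flange, where the gripper is bolted on; the fingertips stand 173 mm ahead of it and the grasp point (between the pads) lies 155 mm ahead of it; z points along the fingers, y is the line along which they close (so a half turn about z gives the same grasp; the last joint's range is limited). The gripper opens to 85 mm and grips with 20 to 120 N. Pads are 22 mm wide; open, the fingers measure 114 mm over their backs; the gripper's body (76 mm by 85 mm) begins 54 mm behind the grasp point. The pads swing forward as they close: fully open they stand 13 mm farther back than shut.
Start: joints at [-68.984, 4.979, 10.078, 95.1, 0, 90], TCP at [0.197, -0.513, 0.405] pointing down, gripper open.
Joint ranges: [-179.16, 179.16], [-48.56, 103.87], [-65.8, 70.77], [-126.05, 130.52], [-82.76, 87.17], [-180, 180]. Speed limits (degrees/s): [127.2, 127.2, 147.25, 180, 180, 180].

INTERFACE

Orientations are given as [roll, pitch, yaw] about the fixed x, y, z axes, in that order (R = Rz(yaw) Ry(pitch) Rx(roll)).
In Python, from workcell import monitor, camera, get_calibration, bot gives the robot as it stands.
- The arm moves only by the tool carry_out, never from a script. Its argument "targets" is text: rows parted by semicolons, each of 7 numbers parted by spaces: the shift along the tool's x, y, z in units of 0.04 m (1.0 is 0.04 m), then the turn, a rotation vector about the tool's x, y, z in units of 0.1 rad (1.0 is 0.1 rad), then the opening, from -1 (shut) to 1 (fully open), so that 0 is half open. A call has exactly 8 rows; each row shifts and turns the commanded pose from where the row before left it, along the tool's axes as they then stand; what a row does not reach is not made up. A row lasts 1/12 s, in which the tool goes at most 41.7 mm and 7.16 degrees, less where a joint would pass 70% of its speed; a pose out of reach is approached as far as the arm can. A call with a number of a shift or a turn outside -1 to 1 is refused whole. A call with a gripper value outside its range is refused whole. The fingers move at their own pace and stop on an object; "newtons" is the grip in N (left out, the last holds). Time passes only in rows, so rows that do not move let the fingers close, or fill a call up. It gives the time, the measured TCP pose, the force, the opening and the grip force at its end, in the units of the state.
- monitor.get_obs(): the state, without advancing time (a new reading comes with each control period).
- camera(name): name is "side" or "top" or "wrist"; returns the picture (480x640x3 uint8, red, green, blue); there is no depth.
- get_calibration(name): a dict with "fx", "fy", "cx", "cy" (pixels), "view" (4x4, takes a point from world to camera coordinates). Camera axes: x right, y down, z forward; pixel columns grow to the right and rows downward; lengths in m; the calibration is good to about 2 mm. A picture is of the moment at which its call begins: read the wrist's pose just before it. get_calibration takes no time and is no camera call; for the wrist camera it gives the pose at the moment of the call.
- bot.job_done(): hands the job in; it is judged then, once.
The state is a dict: "time": time; "q": joint angles; "qd": joint speeds; "joint_efforts": joint torques, N m; "ee_pos": TCP position; "tcp_rot": TCP orientation; "wrist_force": force on the tool from outside, world axes, zero at the start; "torque": the same for the moment, N m; "opening": finger opening in m; "grasp_force": force on a finger pad.
Only numpy, scipy, OpenCV 4.12 (cv2) and the standard library are available. Lean on these libraries where they do the work, as an engineer would, in place of code of your own. Each camera call takes 0.05 s, during which the arm holds its last target. There are 200 camera calls.

TASK

Check the loose linear guide for sticky spots. Pick it up by its aluminium rail, not by the blue carriage or its handle, and lay it down in the white saddles of the test cradle without dropping it, either way round; then let go, take the carriage by its black handle and stroke it slowly through its full travel: first to the stop at the orange end cap, then all the way back to the stop at the black end cap, where it stays. Leave the guide bedded in the cradle and do not disturb the oil bottle, the timer or the tray of blocks.

Things in the scene. Friction and masses are not known exactly. Their poses are not given: they have to be found in the camera images.
- guide_mid (a point): the loose linear guide, about 300 g: aluminium rail 36 wide (its x), 220 long (its y), 24 high with a steel strip on top to 33; caps 36 high on the last 12 mm, orange at +y, black at -y. This point: middle of the guide, 14 mm above its underside; z up. The carriage starts on the black half: the rail can be gripped across its width from y = 0 to +95 mm
- carriage (a joint): position of the blue carriage along the guide in m: 0 = against the stop at the black end (-y), 0.15 = against the stop at the orange end (+y). Its middle lies at guide y = -75 mm + this value. It stays where it is left; moving it takes about 2 to 3 N
- carriage_block: the blue carriage with its black handle, on the guide; axes as the guide's. Origin: centre of the handle, 56 mm above the guide's underside. The handle is 14 thick along the travel (y), 34 across it (x), 24 high (origin -12 to +12 mm). The carriage below is 40 (x) by 46 (y), its flat top 12 mm below the origin
- cradle: fixed test cradle: aluminium plate 90 (x) x 246 (y) x 6, a white saddle at each end; origin: centre of its underside, z up. The guide lies along y on pads 10 mm above the origin. Saddles at |y| 68 to 114 mm: side walls 44 apart (4 mm play each side), 24 high, flared above to 31; end stops 24 high at |y| = 114 (4 mm play each end). Between the saddles bare plate: room for fingers
- oil_bottle: small brown dropper bottle with black top, 36 across, 108 high, standing loose; origin under its centre
- timer: red kitchen-type timer lying loose, 78 x 62 x 17; origin under its centre
- block_tray: yellow cardboard tray of specimen cassettes, loose, 58 (x) x 160 (y) x 40 high; origin under its centre
- covered_microtome: machine under a clear dust cover, fixed, at the right of the bench; origin under its centre. The cover reaches about 0.24 m from the origin in every direction and stands up to 0.25 m above the bench: keep the arm over or round it
- chair: black swivel chair on the floor between the robot and the bench, fixed. Its back rest stands up to 0.14 m above the bench top at world x 0.18 to 0.33, y -0.39 to -0.09; keep the arm and hand above it. Origin on the floor under its column

How it is judged (in metres and radians):
On the way, in this order (a step that is already met when the one before it is completed fails the run):
1. the guide lies bedded in the cradle and has been let go (z of guide_mid in the frame of cradle below 0.028 m and horizontal distance between guide_mid and cradle below 0.01 m and angle between the y axis of guide_mid and the y axis of cradle, either way round below 0.08 rad and contact force between the fingers and guide below 0.2 N), for 0.2 s.
2. with the guide bedded, the carriage is at the orange end stop (within 5 mm) (value of joint carriage above 0.145 m and z of guide_mid in the frame of cradle below 0.03 m and horizontal distance between guide_mid and cradle below 0.012 m).
3. then the carriage is back at the black end stop (within 5 mm) (value of joint carriage below 0.005 m and z of guide_mid in the frame of cradle below 0.03 m and horizontal distance between guide_mid and cradle below 0.012 m).
At the end, for the whole second after the job is handed in: The guide lies flat and upright in the cradle's saddles (middle within 10 mm of the cradle's middle, height within 4 mm, in line within 0.08 rad), at rest, with its carriage within 7 mm of the stop at the black end (value of joint carriage below 0.007 m and z of guide_mid in the frame of cradle between 0.02 and 0.028 m and horizontal distance between guide_mid and cradle below 0.01 m and angle between the y axis of guide_mid and the y axis of cradle, either way round below 0.08 rad and angle between guide_mid's own z axis and vertical below 0.06 rad and linear speed of carriage_block below 0.02 m/s); the robot touches nothing.
It fails at once if the guide is lifted (over 30 mm) while the fingers touch the carriage or its handle (contact force between the fingers and carriage_block above 2 N and height (world z) of guide_mid above 0.045 m).
It fails at once if the guide is let go more than 30 mm above where it lands (contact force between the fingers and guide below 0.1 N and height (world z) of guide_mid above 0.055 m).
It fails at once if the carriage is slammed along (faster than 0.4 m/s) (velocity of joint carriage above 0.4 m/s or velocity of joint carriage below -0.4 m/s).
It fails at once if the oil bottle, timer or tray of blocks is moved by more than 30 mm or the bottle or tray is tipped (distance of any of oil_bottle, timer, block_tray from where it was at the start of the episode above 0.03 m or angle between any of oil_bottle, block_tray's own z axis and vertical above 0.5 rad).
It also fails if it takes over 64 s, if anything falls off the work surface, if the arm or the gripper's body presses on something with over 40 N, if the wrist force passes 120 N, or if a joint passes its speed limit or range.

## Working session

There is one attempt and no reset: what is moved stays moved. The work goes in short steps, Python scripts to look and compute and a tool call to move; the robot and the scene stay as the last step left them, time stands still between calls to the robot, and variables do not carry over. Pictures are saved under pics/ and viewed, at most 10 in all, crops included, and the job is handed in when it is done.

Besides the shell and the picture viewer there is one more tool, called after ">>>" as name(argument=value, ...) on one line, values as JSON. carry_out: Moves the arm, as the interface text tells. Shifts and turns lie within -1 to 1; 1 stands for 0.04 m of shift or 0.1 rad of turn. Its arguments: {"type":"object","properties":{"targets":{"type":"string"},"newtons":{"type":"number"}},"required":["targets"]}

```bash
mkdir -p pics; python3 - <<'E'
from workcell import monitor,camera,get_calibration
import cv2,numpy as np
print(monitor.get_obs())
for n in("top","side"):
    cv2.imwrite(f"pics/{n}0.png",camera(n)[:,:,::-1]); c=get_calibration(n); print({k:np.round(v,4) for k,v in c.items()})
E
```

```text
{'time': 0.0, 'q': array([-6.89839376e+01,  5.01032989e+00,  1.00340524e+01,  9.50999691e+01,
       -6.76267259e-04,  8.99999099e+01]), 'qd': array([-0.05408751,  0.07278904, -0.02737017, -0.01343067, -0.11363902,
       -0.03090545]), 'joint_efforts': array([ 9.55036558e-04, -5.20384741e+01,  4.64808083e+01,  1.62505038e-02,
        1.43332250e-05, -1.57939445e-05]), 'ee_pos': array([ 0.19724324, -0.51340964,  0.40398671]), 'tcp_rot': array([-1.79923753e+02,  6.76146727e-04,  2.10161534e+01]), 'wrist_force': array([ 0.56507305, -0.57984804,  0.47106932]), 'torque': array([ 0.01716187,  0.05072013, -0.00550195]), 'grasp_force': 0.0, 'opening': 0.0856868926743833}
{'fx': np.float64(513.0329), 'fy': np.float64(513.0329), 'cx': np.float64(323.7594), 'cy': np.float64(235.5911), 'view': array([[-0.3013, -0.9534,  0.0158,  0.2749],
       [-0.7851,  0.2387, -0.5715,  0.2671],
       [ 0.5411, -0.1846, -0.8204,  0.9904],
       [ 0.    ,  0.    ,  0.    ,  1.    ]])}
{'fx': np.float64(486.289), 'fy': np.float64(486.289), 'cx': np.float64(320.5558), 'cy': np.float64(232.8166), 'view': array([[-0.7937, -0.6081,  0.0119,  0.5252],
       [-0.3141,  0.3931, -0.8642, -0.1076],
       [ 0.5209, -0.6897, -0.503 ,  1.2452],
       [ 0.    ,  0.    ,  0.    ,  1.    ]])}
```

View pics/top0.png

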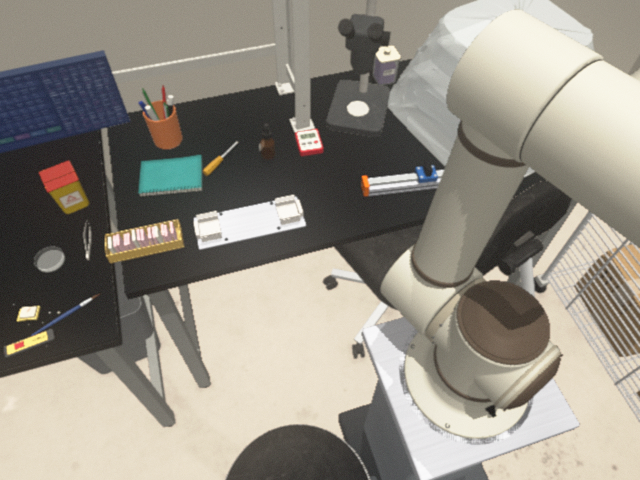

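View pics/side0.png

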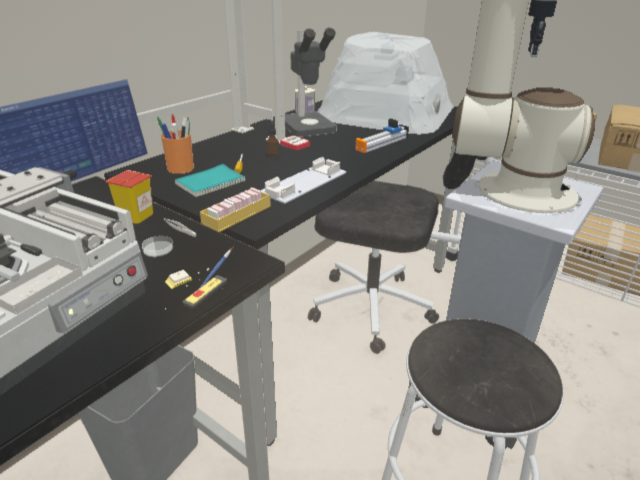

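```bash
cat > h.py <<'E'
import numpy as np,cv2
from workcell import monitor,camera,get_calibration
def ray(n,uv,z,c=None):
    c=c or get_calibration(n); V=np.array(c["view"]);R,t=V[:3,:3],V[:3,3]
    o=-R.T@t; d=R.T@np.array([(uv[0]-c["cx"])/c["fx"],(uv[1]-c["cy"])/c["fy"],1])
    return o+d*(z-o[2])/d[2]
E
python3 - <<'E'
from h import *
im=cv2.imread("pics/top0.png")
a=cv2.resize(im[185:255,180:320],None,fx=5,fy=5,interpolation=2)
b=cv2.resize(im[155:205,350:470],None,fx=5,fy=5,interpolation=2)
cv2.imwrite("pics/crop0.png",np.vstack([a,np.pad(b,((0,0),(0,100),(0,0)))])[:600])
for n,uv,z in[("top",(199,246),.006),("top",(303,226),.006),("top",(365,186),.03),("top",(427,174),.05),("side",(282,200),.006),("side",(345,176),.006),("side",(362,146),.03)]:print(n,uv,ray(n,uv,z).round(3))
E
```

```text
top (199, 246) [0.44  0.441 0.006]
top (303, 226) [0.426 0.204 0.006]
top (365, 186) [0.479 0.035 0.03 ]
top (427, 174) [ 0.456 -0.112  0.05 ]
side (282, 200) [0.442 0.439 0.006]
side (345, 176) [0.406 0.226 0.006]
side (362, 146) [0.463 0.06  0.03 ]
```

View pics/crop0.png

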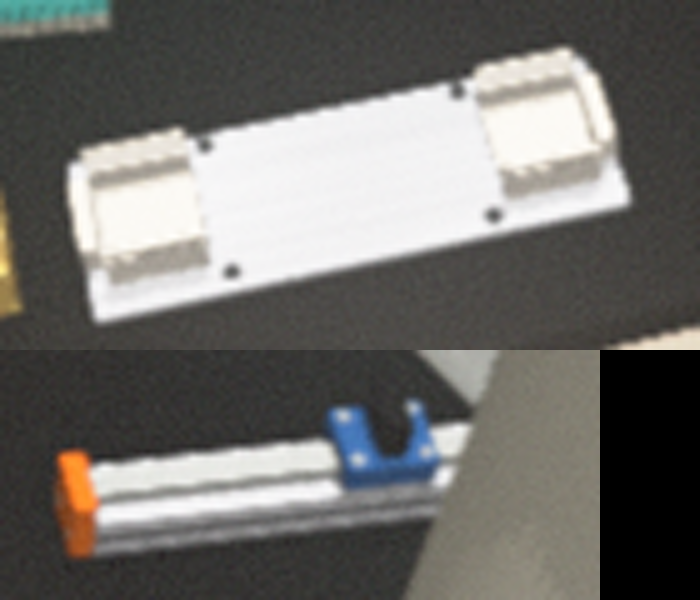

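```bash
cat >> h.py <<'E'
from scipy.spatial.transform import Rotation as Ro
def plan(p,yaw):
    "delta to TCP pos p, yaw (tool down), in tool axes and move units"
    o=monitor.get_obs();R=Ro.from_euler('xyz',o["tcp_rot"],degrees=True)
    T=Ro.from_euler('xyz',[180,0,yaw],degrees=True)
    print("t",round(o["time"],2),"pos",o["ee_pos"].round(4),"rot",o["tcp_rot"].round(2),"open",round(o["opening"],4),"F",o["wrist_force"].round(1),"g",round(o["grasp_force"],1))
    print("shift units",(R.inv().apply(np.array(p)-o["ee_pos"])/.04).round(2),"turn units",((R.inv()*T).as_rotvec()/.1).round(2))
E
python3 - <<'E'
from h import *
A=lambda u,v:(180+u/5,185+v/5)
B=lambda u,v:(350+u/5,155+(v-350)/5)
for k in[(97,322),(630,205)]:print("plate",ray("top",A(*k),.006).round(4))
for k in[(205,146),(458,91),(232,271),(493,215)]:print("screw",ray("top",A(*k),.006).round(4))
for k in[(95,552),(430,515)]:print("base",ray("top",B(*k),0.0).round(4))
print("cap top",[ray("top",B(*k),.036).round(4) for k in[(60,455),(90,455),(70,500),(97,492)]])
print("micro",ray("top",(390,105),0).round(3),"tray R",ray("top",(183,245),0).round(3),ray("top",(183,222),.04).round(3),"timer",ray("top",(310,142),.01).round(3),"bottle",ray("top",(266,157),0).round(3))
plan([.47,-.05,.36],90)
E
```

```text
plate [0.431  0.4413 0.006 ]
plate [0.4238 0.1972 0.006 ]
screw [0.5138 0.3768 0.006 ]
screw [0.5114 0.2563 0.006 ]
screw [0.4407 0.3788 0.006 ]
screw [0.4366 0.2588 0.006 ]
base [0.4715 0.0245 0.    ]
base [ 0.4459 -0.1412  0.    ]
cap top [array([0.5058, 0.033 , 0.036 ]), array([0.5016, 0.0192, 0.036 ]), array([0.4779, 0.0381, 0.036 ]), array([0.4788, 0.0242, 0.036 ])]
micro [ 0.759 -0.145  0.   ] tray R [0.458 0.475 0.   ] [0.49  0.461 0.04 ] timer [0.675 0.112 0.01 ] bottle [0.666 0.232 0.   ]
t 0.1 pos [ 0.1972 -0.5134  0.4041] rot [-179.93   -0.     21.02] open 0.0855 F [-0.4  0.5 -0.6] g 0.0
shift units [10.52 -8.37  1.11] turn units [-1.000e-02 -1.000e-02 -1.204e+01]
```

>>> carry_out(targets=".75 -.6 .08 0 0 0 1;.75 -.6 .08 0 0 0 1;.75 -.6 .08 0 0 0 1;.75 -.6 .08 0 0 0 1;.75 -.6 .08 0 0 0 1;.75 -.6 .08 0 0 0 1;.75 -.6 .08 0 0 0 1;.75 -.6 .08 0 0 0 1")

```text
time: 0.77
ee_pos: [0.3528, -0.2464, 0.3788]
tcp_rot: [-180.0, 0.0, 21.0]
wrist_force: [1.5, -0.2, 0.2]
opening: 0.0854
grasp_force: 0.0
```

>>> carry_out(targets=".75 -.6 .08 0 0 0 1;.75 -.6 .08 0 0 0 1;.75 -.6 .08 0 0 0 1;.75 -.6 .08 0 0 0 1;.75 -.6 .08 0 0 0 1;.75 -.6 .08 0 0 0 1;0 0 0 0 0 -1 1;0 0 0 0 0 -1 1")

```text
time: 1.43
ee_pos: [0.4695, -0.047, 0.359]
tcp_rot: [-179.9, 0.1, 32.9]
wrist_force: [-0.0, -0.5, 0.2]
opening: 0.0853
grasp_force: 0.0
```

>>> carry_out(targets="0 0 0 0 0 -1 1;0 0 0 0 0 -1 1;0 0 0 0 0 -1 1;0 0 0 0 0 -1 1;0 0 0 0 0 -1 1;0 0 0 0 0 -1 1;0 0 0 0 0 -1 1;0 0 0 0 0 -1 1")

```text
time: 2.1
ee_pos: [0.4687, -0.0491, 0.3595]
tcp_rot: [-180.0, 0.0, 78.6]
wrist_force: [0.5, -0.0, -0.4]
opening: 0.0857
grasp_force: 0.0
```

```bash
python3 - <<'E'
from h import *
import pickle
plan([.48,-.044,.3],81.2)
c=get_calibration("wrist");im=camera("wrist");pickle.dump(c,open("w1.pkl","wb"))
cv2.imwrite("pics/w1.png",im[:,:,::-1])
E
```

```text
t 2.1 pos [ 0.4687 -0.0491  0.3595] rot [-179.96    0.     78.6 ] open 0.0857 F [ 0.5 -0.  -0.4] g 0.0
shift units [0.18 0.25 1.49] turn units [-0.01  0.   -0.45]
```

View pics/w1.png

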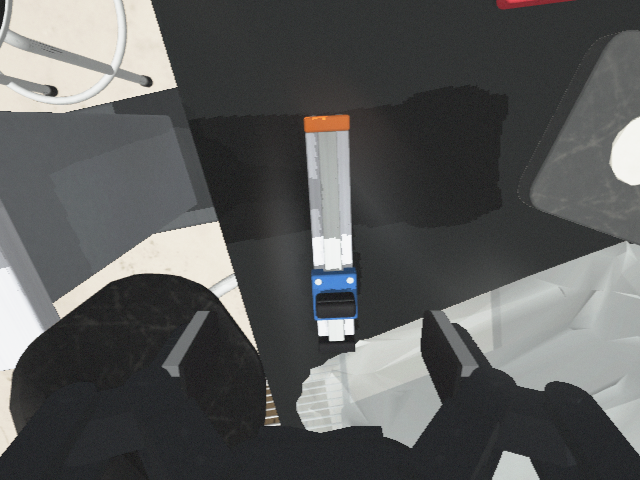

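```bash
python3 - <<'E'
from h import *
import pickle
c=pickle.load(open("w1.pkl","rb"));f=lambda u,v,z:ray("",(u,v),z,c)
a=(f(304,117,.036)+f(350,115,.036))/2;b=(f(319,351,.036)+f(355,350,.036))/2
print(a,b,np.linalg.norm(a-b),"capw",np.linalg.norm(f(304,117,.036)-f(350,115,.036)))
d=(a-b)/np.linalg.norm(a-b);m=a-.11*d
print("mid",m,"yaw",90-np.degrees(np.arctan2(d[0],d[1])),"handle",[f(u,305,.068).round(4) for u in(316,335,355)],"car front edge",((f(336,268,.044)-m)@d))
V=np.array(c["view"]);print("cam",-V[:3,:3].T@V[:3,3])
g=m+.035*d;print("grip",g)
plan([g[0],g[1],.30],90-np.degrees(np.arctan2(d[0],d[1])))
E
```

```text
[0.4923328 0.0346698 0.036    ] [ 0.46053441 -0.17891601  0.036     ] 0.2159398980150777 capw 0.03580192139090233
mid [ 0.47613467 -0.07413102  0.036     ] yaw 81.53207382303982 handle [array([ 0.4545, -0.1085,  0.068 ]), array([ 0.4699, -0.1116,  0.068 ]), array([ 0.4861, -0.1149,  0.068 ])] car front edge -0.015193766206224465
cam [0.48673895 0.03362559 0.32876913]
grip [ 0.48128862 -0.03951258  0.036     ]
t 2.15 pos [ 0.4687 -0.0491  0.3595] rot [-179.96    0.     79.  ] open 0.0855 F [-0.7 -0.  -0.8] g 0.0
shift units [0.3  0.26 1.49] turn units [-0.01  0.   -0.44]
```

>>> carry_out(targets=".15 .13 .6 0 0 -.22 1;.15 .13 .6 0 0 -.22 1;0 0 .8 0 0 0 1;0 0 .8 0 0 0 1;0 0 .8 0 0 0 1;0 0 .4 0 0 0 1;0 0 .3 0 0 0 1;0 0 0.2 0 0 0 1")

```text
time: 2.82
ee_pos: [0.481, -0.0393, 0.1785]
tcp_rot: [-179.9, 0.0, 80.7]
wrist_force: [0.6, -0.3, 0.1]
opening: 0.0855
grasp_force: 0.0
```

```bash
python3 - <<'E'
from h import *
plan([.481,-.0395,.174],81.5)
cv2.imwrite("pics/w2.png",camera("wrist")[:,:,::-1])
E
```

```text
t 2.82 pos [ 0.481  -0.0393  0.1785] rot [-1.7991e+02  1.0000e-02  8.0750e+01] open 0.0855 F [ 0.6 -0.3  0.1] g 0.0
shift units [-0.    0.    0.11] turn units [-0.02  0.   -0.13]
```

View pics/w2.png

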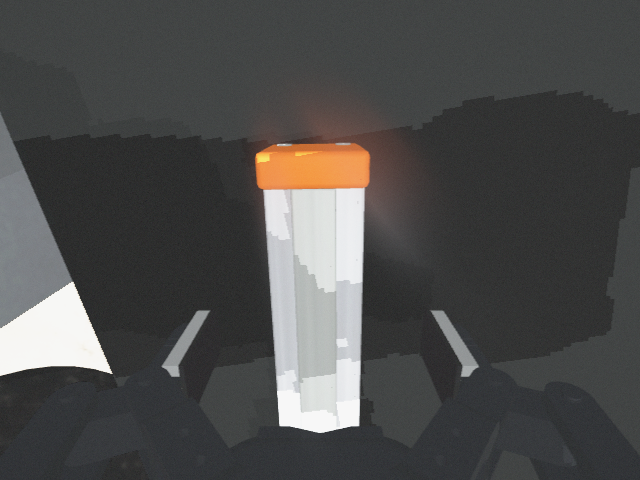

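>>> carry_out(targets="0 0 .1 0 0 -.13 .5;0 0 0 0 0 0 0;0 0 0 0 0 0 -.5;0 0 0 0 0 0 -1;0 0 0 0 0 0 -1;0 0 0 0 0 0 -1;0 0 0 0 0 0 -1;0 0 0 0 0 0 -1", newtons=90)

```text
time: 3.53
ee_pos: [0.4818, -0.0394, 0.1772]
tcp_rot: [179.9, -0.0, 81.6]
wrist_force: [-1.5, -0.1, 6.1]
opening: 0.0341
grasp_force: 91.4
```

>>> carry_out(targets="0 0 0 0 0 0 -1;0 0 0 0 0 0 -1;0 0 -.15 0 0 0 -1;0 0 -.25 0 0 0 -1;0 0 -.4 0 0 0 -1;0 0 -.4 0 0 0 -1;0 0 -.4 0 0 0 -1;0 0 -.4 0 0 0 -1")

```text
time: 4.2
ee_pos: [0.4812, -0.0393, 0.2573]
tcp_rot: [180.0, -0.0, 81.6]
wrist_force: [0.1, -0.2, -3.1]
opening: 0.0339
grasp_force: 90.0
```

```bash
python3 - <<'E'
from h import *
plan([.476,.17,.36],88.8)
E
```

```text
t 4.2 pos [ 0.4812 -0.0393  0.2573] rot [ 1.800e+02 -1.000e-02  8.157e+01] open 0.0339 F [ 0.1 -0.2 -3.1] g 90.0
shift units [ 5.16 -0.89 -2.57] turn units [ 0.   -0.   -1.26]
```

>>> carry_out(targets=".3 -.05 -.4 0 0 0 -1;.6 -.12 -.5 0 0 0 -1;.7 -.12 -.4 0 0 0 -1;.8 -.12 -.4 0 0 0 -1;.8 -.12 -.4 0 0 0 -1;.8 -.12 -.2 0 0 0 -1;.7 -.12 -.2 0 0 0 -1;.46 -.12 -.1 0 0 0 -1")

```text
time: 4.87
ee_pos: [0.476, 0.1723, 0.3617]
tcp_rot: [179.9, -0.1, 81.7]
wrist_force: [-0.2, 0.2, -2.8]
opening: 0.0341
grasp_force: 90.1
```

>>> carry_out(targets="0 0 0 0 0 -.3 -1;0 0 0 0 0 -.3 -1;0 0 0 0 0 -.3 -1;0 0 0 0 0 -.3 -1;0 0 0 0 0 0 -1;0 0 0 0 0 0 -1;0 0 0 0 0 0 -1;0 0 0 0 0 0 -1")

```text
time: 5.53
ee_pos: [0.4763, 0.17, 0.3601]
tcp_rot: [180.0, -0.0, 88.4]
wrist_force: [-0.9, 0.4, -3.2]
opening: 0.0343
grasp_force: 90.2
```

```bash
python3 - <<'E'
from h import *
import pickle
plan([.477,.353,.26],88.8)
c=get_calibration("wrist");im=camera("wrist");pickle.dump(c,open("w3.pkl","wb"))
cv2.imwrite("pics/w3.png",im[:,:,::-1])
E
```

```text
t 5.53 pos [0.4763 0.17   0.3601] rot [180.    -0.    88.41] open 0.0343 F [-0.9  0.4 -3.2] g 90.2
shift units [ 4.57 -0.11  2.5 ] turn units [ 0.   -0.   -0.07]
```

View pics/w3.png

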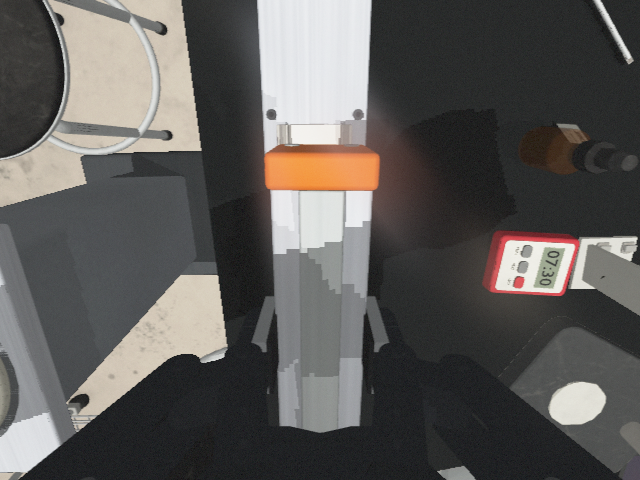

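```bash
python3 - <<'E'
from h import *
import pickle
c=pickle.load(open("w3.pkl","rb"));f=lambda u,v,z:ray("",(u,v),z,c).round(4)
for v,l,r in((5,258,371),(70,261,369.5),(115,262.5,368)):
    print("edges",f(l,v,.006),f(r,v,.006))
print("screws",f(271,114,.006),f(358,115,.006))
print("cap top front edge",f(270,146,.219),f(375,146,.219),"inner",f(266,190,.21),f(378,190,.21))
print("rail edges z.207",f(272,195,.207),f(373,195,.207),f(280,425,.207),f(360,425,.207))
E
```

```text
edges [0.434  0.3402 0.006 ] [0.5226 0.3377 0.006 ]
edges [0.4325 0.294  0.006 ] [0.5222 0.2914 0.006 ]
edges [0.431  0.2589 0.006 ] [0.5215 0.2564 0.006 ]
screws [0.4383 0.2595 0.006 ] [0.5129 0.2566 0.006 ]
cap top front edge [0.4649 0.2471 0.219 ] [0.4965 0.2462 0.219 ] inner [0.4612 0.2321 0.21  ] [0.4991 0.231  0.21  ]
rail edges z.207 [0.4627 0.2297 0.207 ] [0.4979 0.2287 0.207 ] [0.4588 0.1267 0.207 ] [0.4942 0.1257 0.207 ]
```

>>> carry_out(targets=".4 0 0 0 0 0 -1;.6 0 .2 0 0 0 -1;.7 0 .4 0 0 0 -1;.7 0 .4 0 0 0 -1;.7 -.02 .4 0 0 0 -1;.7 -.03 .4 0 0 0 -1;.46 -.03 .4 0 0 0 -1;.3 -.03 .3 0 0 0 -1")

```text
time: 6.25
ee_pos: [0.4764, 0.3542, 0.2581]
tcp_rot: [-179.9, 0.0, 88.5]
wrist_force: [-0.4, -1.0, -3.3]
opening: 0.034
grasp_force: 90.1
```

>>> carry_out(targets="0 0 .3 0 0 0 -1;0 0 .3 0 0 0 -1;0 0 .3 0 0 0 -1;0 0 .2 0 0 0 -1;0 0 0 0 0 0 -1;0 0 0 0 0 0 -1;0 0 0 0 0 0 -1;0 0 0 0 0 0 -1")

```text
time: 6.92
ee_pos: [0.4772, 0.3524, 0.2169]
tcp_rot: [179.9, -0.1, 88.4]
wrist_force: [-0.5, -0.1, -4.3]
opening: 0.0339
grasp_force: 90.0
```

```bash
python3 - <<'E'
from h import *
import pickle
plan([.4769,.3525,.187],88.3)
c=get_calibration("wrist");im=camera("wrist");pickle.dump(c,open("w4.pkl","wb"))
s=camera("side")[120:240,220:400];t=camera("top")[170:260,170:330]
out=np.zeros((600,800,3),np.uint8);out[:360,:480]=cv2.resize(im,(480,360))
s=cv2.resize(s,(360,240));out[360:,:360]=s;t=cv2.resize(t,(427,240));out[360:,365:792]=t
cv2.imwrite("pics/w4.png",out[:,:,::-1])
E
```

```text
t 6.92 pos [0.4772 0.3524 0.2169] rot [ 1.7993e+02 -6.0000e-02  8.8430e+01] open 0.0339 F [-0.5 -0.1 -4.3] g 90.0
shift units [ 0.   -0.01  0.75] turn units [ 0.01 -0.01  0.02]
```

View pics/w4.png

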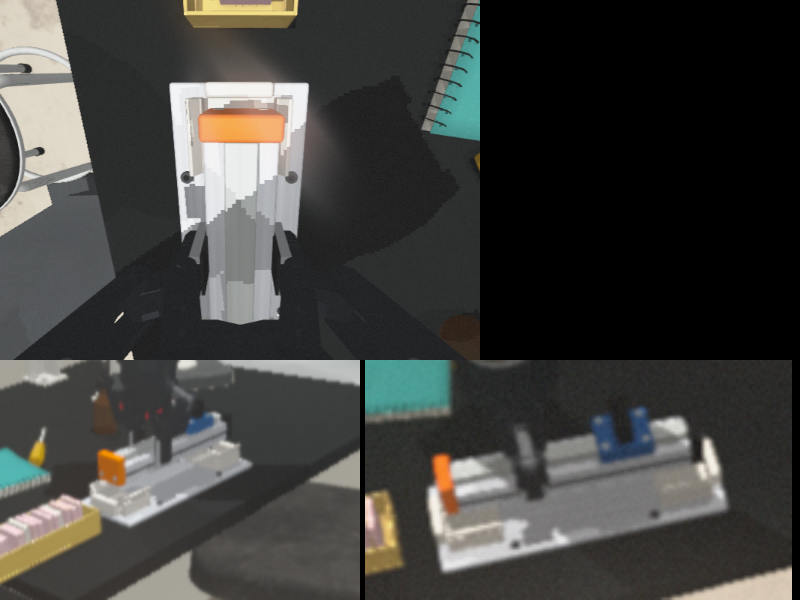

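```bash
python3 - <<'E'
from h import *
import pickle
c=pickle.load(open("w4.pkl","rb"));f=lambda u,v,z:ray("",(u/.75,v/.75),z,c).round(4)
print("plate far",f(170,83,.006),f(308,83,.006),"stop top inner",f(208,97,.034),f(272,97,.034))
print("screws",f(186,177,.006),f(291.5,177,.006),"mean top screws x .4773 y .3778")
print("plate edge near",f(181,237,.006),f(299,237,.006))
print("cap top front",f(203,111,.075),f(281,110,.075))
print("cap top inner bottom edges",f(198.5,140,.07),f(284,140,.07))
E
```

```text
plate far [0.4369 0.4419 0.006 ] [0.5246 0.4395 0.006 ] stop top inner [0.4637 0.4334 0.034 ] [0.4986 0.4324 0.034 ]
screws [0.4412 0.3789 0.006 ] [0.5163 0.3768 0.006 ] mean top screws x .4773 y .3778
plate edge near [0.4329 0.3305 0.006 ] [0.5238 0.3279 0.006 ]
cap top front [0.466  0.4289 0.075 ] [0.4975 0.4284 0.075 ]
cap top inner bottom edges [0.4624 0.4163 0.07  ] [0.4999 0.4153 0.07  ]
```

>>> carry_out(targets="-.02 -.025 .1 0 0 0 -1;0 0 .15 0 0 0 -1;0 0 .15 0 0 0 -1;0 0 .12 0 0 0 -1;0 0 .1 0 0 0 -1;0 0 .06 0 0 0 -1;0 0 0.03 0 0 0 -1;0 0 0 0 0 0 -1")

```text
time: 7.73
ee_pos: [0.4758, 0.3517, 0.1875]
tcp_rot: [-180.0, 0.0, 88.4]
wrist_force: [-0.1, 0.5, -2.5]
opening: 0.0341
grasp_force: 90.1
```

>>> carry_out(targets="0 0 .03 0 0 0 -1;0 0 0 0 0 0 -1;0 0 0 0 0 0 -.6;0 0 0 0 0 0 -.2;0 0 0 0 0 0 .2;0 0 0 0 0 0 .6;0 0 0 0 0 0 1;0 0 0 0 0 0 1", newtons=20)

```text
time: 8.4
ee_pos: [0.4759, 0.3518, 0.1863]
tcp_rot: [180.0, -0.0, 88.5]
wrist_force: [-0.2, -0.7, 0.2]
opening: 0.0802
grasp_force: 0.0
```

>>> carry_out(targets="0 0 0 0 0 0 1;0 0 0 0 0 0 1;0 0 -.3 0 0 0 1;0 0 -.5 0 0 0 1;0 0 -.7 0 0 0 1;0 0 -.7 0 0 0 1;0 0 -.5 0 0 0 1;0 0 -.3 0 0 0 1")

```text
time: 9.07
ee_pos: [0.476, 0.3518, 0.3102]
tcp_rot: [179.8, -0.1, 88.5]
wrist_force: [0.3, -0.4, 0.4]
opening: 0.0855
grasp_force: 0.0
```

```bash
python3 - <<'E'
from h import *
plan([.4725,.25,.30],88.3)
E
```

```text
t 9.07 pos [0.476  0.3518 0.3102] rot [ 1.7981e+02 -1.4000e-01  8.8450e+01] open 0.0855 F [ 0.3 -0.4  0.4] g 0.0
shift units [-2.55 -0.02  0.25] turn units [ 0.03 -0.03  0.03]
```

>>> carry_out(targets="-.4 0 0 0 0 1 1;-.4 0 0 0 0 .5 1;-.5 0 0 0 0 0 1;-.37 0 0 0 0 0 1;0 0 0 0 0 1 1;0 0 0 0 0 1 1;0 0 0 0 0 1 1;0 0 0 0 0 1 1")

```text
time: 9.73
ee_pos: [0.4672, 0.2854, 0.3064]
tcp_rot: [-180.0, 0.0, 56.6]
wrist_force: [0.1, -0.6, -0.1]
opening: 0.0855
grasp_force: 0.0
```

>>> carry_out(targets="0 0 0 0 0 1 1;0 0 0 0 0 1 1;0 0 0 0 0 1 1;0 0 0 0 0 1 1;0 0 0 0 0 1 1;0 0 0 0 0 1 1;0 0 0 0 0 1 1;0 0 0 0 0 1 1")

```text
time: 10.4
ee_pos: [0.5114, 0.1875, 0.3059]
tcp_rot: [-175.9, 0.6, 19.4]
wrist_force: [0.6, 1.0, -0.8]
opening: 0.0854
grasp_force: 0.0
```

>>> carry_out(targets="0 0 0 0 0 1 1;0 0 0 0 0 1 1;0 0 0 0 0 .25 1;0 0 0 0 0 0 1;0 0 0 0 0 0 1;0 0 0 0 0 0 1;0 0 0 0 0 0 1;0 0 0 0 0 0 1")

```text
time: 11.07
ee_pos: [0.5284, 0.1244, 0.3053]
tcp_rot: [-173.5, 1.7, 12.0]
wrist_force: [0.2, 0.3, 0.1]
opening: 0.0853
grasp_force: 0.0
```

```bash
python3 - <<'E'
from h import *
import pickle
plan([.474,.279,.23],-1.7)
c=get_calibration("wrist");im=camera("wrist");pickle.dump(c,open("w5.pkl","wb"))
cv2.imwrite("pics/w5.png",im[:,:,::-1])
E
```

```text
t 11.07 pos [0.5284 0.1244 0.3053] rot [-173.54    1.71   11.98] open 0.0853 F [0.2 0.3 0.1] g 0.0
shift units [-0.47 -3.82  2.34] turn units [-1.09  0.43  2.37]
```

View pics/w5.png

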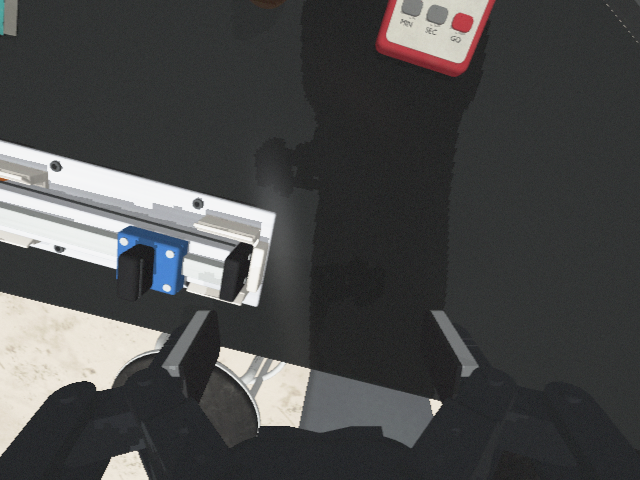

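```bash
python3 - <<'E'
from h import *
print(monitor.get_obs()["q"].round(1))
E
```

```text
[ 11.9   4.2  -1.8  85.7   6.5 179.9]
```

>>> carry_out(targets="0 0 0 0 0 -1 1;0 0 0 0 0 -1 1;0 0 0 0 0 -1 1;0 0 0 0 0 -1 1;0 0 0 0 0 -1 1;0 0 0 0 0 -1 1;0 0 0 0 0 -1 1;0 0 0 0 0 -1 1")

```text
time: 11.78
ee_pos: [0.5285, 0.1239, 0.3053]
tcp_rot: [-174.3, -3.5, 57.8]
wrist_force: [-0.7, 0.2, -0.6]
opening: 0.085
grasp_force: 0.0
```

>>> carry_out(targets="0 0 0 0 0 -1 1;0 0 0 0 0 -1 1;0 0 0 0 0 -1 1;0 0 0 0 0 -1 1;0 0 0 0 0 -1 1;0 0 0 0 0 -1 1;0 0 0 0 0 -1 1;0 0 0 0 0 -1 1")

```text
time: 12.45
ee_pos: [0.5286, 0.1239, 0.3053]
tcp_rot: [-178.5, -6.5, 103.7]
wrist_force: [-0.8, 0.7, -0.2]
opening: 0.0853
grasp_force: 0.0
```

>>> carry_out(targets="0 0 0 0 0 -1 1;0 0 0 0 0 -1 1;0 0 0 0 0 -1 1;0 0 0 0 0 -1 1;0 0 0 0 0 -1 1;0 0 0 0 0 -1 1;0 0 0 0 0 -1 1;0 0 0 0 0 -1 1")

```text
time: 13.12
ee_pos: [0.5285, 0.1239, 0.3053]
tcp_rot: [176.4, -5.6, 149.8]
wrist_force: [0.5, -0.3, -0.5]
opening: 0.0853
grasp_force: 0.0
```

```bash
python3 - <<'E'
from h import *
plan([.474,.279,.30],178.3)
print(monitor.get_obs()["q"].round(1))
E
```

```text
t 13.12 pos [0.5285 0.1239 0.3053] rot [176.36  -5.6  149.8 ] open 0.0853 F [ 0.5 -0.3 -0.5] g 0.0
shift units [3.1  2.63 0.6 ] turn units [ 0.87 -0.8  -5.  ]
[11.9  4.2 -1.9 85.7  6.5 42.1]
```

>>> carry_out(targets="0 0 0 .17 -.16 -1 1;0 0 0 .17 -.16 -1 1;0 0 0 .17 -.16 -1 1;0 0 0 .17 -.16 -1 1;0 0 0 .17 -.16 -1 1;0 0 0 0 0 0 1;0 0 0 0 0 0 1;0 0 0 0 0 0 1")

```text
time: 13.78
ee_pos: [0.5286, 0.1236, 0.3053]
tcp_rot: [179.9, -0.0, 177.8]
wrist_force: [-0.6, -0.6, 0.1]
opening: 0.0854
grasp_force: 0.0
```

```bash
python3 - <<'E'
from h import *
plan([.474,.279,.30],178.3)
E
```

```text
t 13.78 pos [0.5286 0.1236 0.3053] rot [ 1.799e+02 -3.000e-02  1.778e+02] open 0.0854 F [-0.6 -0.6  0.1] g 0.0
shift units [1.51 3.83 0.14] turn units [ 0.02 -0.01 -0.09]
```

>>> carry_out(targets=".25 .6 0 0 0 -.09 1;.25 .65 0 0 0 0 1;.25 .65 0 0 0 0 1;.25 .65 .14 0 0 0 1;.25 .65 .2 0 0 0 1;.26 .63 .25 0 0 0 1;0 0 .2 0 0 0 1;0 0 0 0 0 0 1")

```text
time: 14.45
ee_pos: [0.4718, 0.2791, 0.272]
tcp_rot: [-180.0, -0.2, 178.5]
wrist_force: [-0.0, 0.2, -0.5]
opening: 0.0853
grasp_force: 0.0
```

```bash
python3 - <<'E'
from h import *
import pickle
plan([.474,.279,.23],178.3)
c=get_calibration("wrist");im=camera("wrist");pickle.dump(c,open("w6.pkl","wb"))
cv2.imwrite("pics/w6.png",im[:,:,::-1])
E
```

```text
t 14.45 pos [0.4718 0.2791 0.272 ] rot [-1.8000e+02 -1.6000e-01  1.7849e+02] open 0.0853 F [-0.   0.2 -0.5] g 0.0
shift units [-0.06 -0.    1.05] turn units [-0.   -0.03  0.03]
```

View pics/w6.png

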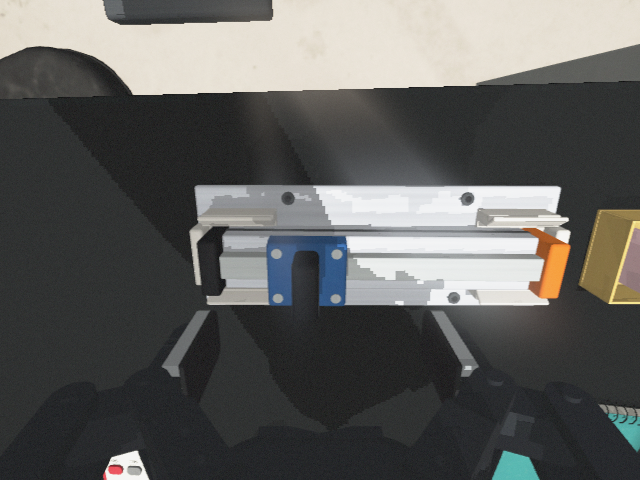

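```bash
python3 - <<'E'
from h import *
import pickle
c=pickle.load(open("w6.pkl","rb"));f=lambda u,v,z:ray("",(u,v),z,c).round(4)
print("carriage edges",f(268,270,.054),f(346,270,.054),"mid",f(307,270,.054),"far/near",f(307,238,.054),f(307,306,.054))
print("handle",f(292,300,.07),f(320,300,.07))
print("caps top",f(222,240,.046),f(560,244,.046),"orange outer",f(568,245,.046),"black outer",f(203,232,.046))
plan([.4735,f(307,270,.054)[1],.23],178.3)
E
```

```text
carriage edges [0.4703 0.2503 0.054 ] [0.4715 0.295  0.054 ] mid [0.4709 0.2726 0.054 ] far/near [0.4516 0.2734 0.054 ] [0.4942 0.2717 0.054 ]
handle [0.4814 0.2646 0.07  ] [0.4818 0.2798 0.07  ]
caps top [0.4541 0.2236 0.046 ] [0.4619 0.4204 0.046 ] orange outer [0.4627 0.4252 0.046 ] black outer [0.449  0.2132 0.046 ]
t 14.5 pos [0.4723 0.2784 0.273 ] rot [ 1.7999e+02 -1.1000e-01  1.7845e+02] open 0.0854 F [ 0.3 -1.1  0.5] g 0.0
shift units [-0.04 -0.14  1.07] turn units [ 0.   -0.02  0.03]
```

>>> carry_out(targets="-.03 -.14 .3 0 0 0 1;0 0 .4 0 0 0 1;0 0 .25 0 0 0 1;0 0 .1 0 0 0 1;0 0 0 0 0 0 1;0 0 0 0 0 0 .5;0 0 0 0 0 0 0;0 0 0 0 0 0 -.3", newtons=30)

```text
time: 15.17
ee_pos: [0.4739, 0.2727, 0.2326]
tcp_rot: [179.9, 0.1, 178.5]
wrist_force: [0.6, -0.2, 0.1]
opening: 0.0516
grasp_force: 0.0
```

>>> carry_out(targets="0 0 0 0 0 0 -.5;0 0 0 0 0 0 -.6;0 0 0 0 0 0 -.7;0 0 0 0 0 0 -.8;0 0 0 0 0 0 -1;0 0 0 0 0 0 -1;0 0 0 0 0 0 -1;0 0 0 0 0 0 -1")

```text
time: 15.83
ee_pos: [0.4738, 0.2726, 0.2322]
tcp_rot: [179.9, 0.0, 178.5]
wrist_force: [-0.9, -0.7, 6.2]
opening: 0.0132
grasp_force: 31.7
```

>>> carry_out(targets="0 0 -.05 0 0 0 -1;0 .1 0 0 0 0 -1;0 .15 0 0 0 0 -1;0 .2 0 0 0 0 -1;0 .2 0 0 0 0 -1;0 .2 0 0 0 0 -1;0 .2 0 0 0 0 -1;0 .2 0 0 0 0 -1")

```text
time: 16.5
ee_pos: [0.4749, 0.3236, 0.2335]
tcp_rot: [180.0, -0.0, 178.5]
wrist_force: [0.5, -2.4, -5.2]
opening: 0.0134
grasp_force: 30.5
```

>>> carry_out(targets="0 .2 0 0 0 0 -1;0 .2 0 0 0 0 -1;0 .2 0 0 0 0 -1;0 .2 0 0 0 0 -1;0 .2 0 0 0 0 -1;0 .2 0 0 0 0 -1;0 .2 0 0 0 0 -1;0 .15 0 0 0 0 -1")

```text
time: 17.17
ee_pos: [0.4767, 0.3855, 0.2339]
tcp_rot: [179.9, -0.0, 178.5]
wrist_force: [-0.1, -2.7, -4.3]
opening: 0.0134
grasp_force: 30.4
```

>>> carry_out(targets="0 .05 .02 0 0 0 -1;0 .05 0 0 0 0 -1;0 .05 0 0 0 0 -1;0 .05 0 0 0 0 -1;0 0 0 0 0 0 -1;0 0 0 0 0 0 -1;0 0 0 0 0 0 -1;0 0 0 0 0 0 -1")

```text
time: 17.83
ee_pos: [0.4769, 0.3926, 0.2334]
tcp_rot: [179.9, 0.0, 178.5]
wrist_force: [0.5, 0.1, -2.7]
opening: 0.0131
grasp_force: 30.6
```

>>> carry_out(targets="0 .04 .01 0 0 0 -1;0 .04 0 0 0 0 -1;0 .04 0 0 0 0 -1;0 0 0 0 0 0 -1;0 0 0 0 0 0 -1;0 0 0 0 0 0 -1;0 0 0 0 0 0 -1;0 0 0 0 0 0 -1")

```text
time: 18.5
ee_pos: [0.4771, 0.3968, 0.2328]
tcp_rot: [-179.9, 0.0, 178.4]
wrist_force: [0.1, -7.0, 0.1]
opening: 0.0136
grasp_force: 31.0
```

>>> carry_out(targets="0 .03 0 0 0 0 -1;0 0 0 0 0 0 -1;0 0 0 0 0 0 -1;0 -.05 0 0 0 0 -1;0 -.1 0 0 0 0 -1;0 -.15 0 0 0 0 -1;0 -.2 0 0 0 0 -1;0 -.2 0 0 0 0 -1")

```text
time: 19.17
ee_pos: [0.4762, 0.3702, 0.2329]
tcp_rot: [179.9, 0.0, 178.5]
wrist_force: [0.7, 2.1, -1.1]
opening: 0.0131
grasp_force: 30.7
```

>>> carry_out(targets="0 -.2 0 0 0 0 -1;0 -.2 0 0 0 0 -1;0 -.2 0 0 0 0 -1;0 -.2 0 0 0 0 -1;0 -.2 0 0 0 0 -1;0 -.2 0 0 0 0 -1;0 -.2 0 0 0 0 -1;0 -.2 0 0 0 0 -1")

```text
time: 19.83
ee_pos: [0.4745, 0.3057, 0.2326]
tcp_rot: [179.9, -0.0, 178.5]
wrist_force: [0.0, 1.4, -4.4]
opening: 0.0135
grasp_force: 30.6
```

>>> carry_out(targets="0 -.2 0 0 0 0 -1;0 -.2 0 0 0 0 -1;0 -.2 0 0 0 0 -1;0 -.2 0 0 0 0 -1;0 -.2 0 0 0 0 -1;0 -.15 0 0 0 0 -1;0 -.1 0 0 0 0 -1;0 0 0 0 0 0 -1")

```text
time: 20.5
ee_pos: [0.4733, 0.2557, 0.2327]
tcp_rot: [180.0, 0.0, 178.4]
wrist_force: [-0.0, 0.1, -3.0]
opening: 0.0131
grasp_force: 30.6
```

>>> carry_out(targets="0 -.06 .01 0 0 0 -1;0 -.06 0 0 0 0 -1;0 -.05 0 0 0 0 -1;0 -.04 0 0 0 0 -1;0 -.02 0 0 0 0 -1;0 0 0 0 0 0 -1;0 0 0 0 0 0 -1;0 0 0 0 0 0 -1")

```text
time: 21.17
ee_pos: [0.473, 0.2474, 0.2322]
tcp_rot: [180.0, 0.0, 178.5]
wrist_force: [0.8, 1.0, -1.6]
opening: 0.0133
grasp_force: 30.8
```

>>> carry_out(targets="0 -.03 0 0 0 0 -1;0 -.03 0 0 0 0 -1;0 0 0 0 0 0 -1;0 0 0 0 0 0 -1;0 0 0 0 0 0 -1;0 0 0 0 0 0 -1;0 0 0 0 0 0 -1;0 0 0 0 0 0 -1")

```text
time: 21.83
ee_pos: [0.473, 0.245, 0.2322]
tcp_rot: [179.9, 0.0, 178.5]
wrist_force: [1.1, 0.7, -1.4]
opening: 0.0134
grasp_force: 30.8
```

>>> carry_out(targets="0 -.04 0 0 0 0 -1;0 -.04 0 0 0 0 -1;0 0 0 0 0 0 -1;0 0 0 0 0 0 -1;0 0 0 0 0 0 -1;0 0 0 0 0 0 -1;0 0 0 0 0 0 -1;0 0 0 0 0 0 -1")

```text
time: 22.5
ee_pos: [0.4729, 0.2417, 0.2323]
tcp_rot: [179.9, 0.0, 178.5]
wrist_force: [0.5, -0.3, -0.1]
opening: 0.0135
grasp_force: 30.9
```

>>> carry_out(targets="0 -.04 0 0 0 0 -1;0 -.04 0 0 0 0 -1;0 -.02 0 0 0 0 -1;0 0 0 0 0 0 -1;0 0 0 0 0 0 -1;0 0 0 0 0 0 -1;0 0 0 0 0 0 -1;0 0 0 0 0 0 -1")

```text
time: 23.17
ee_pos: [0.4728, 0.238, 0.2323]
tcp_rot: [179.9, 0.0, 178.5]
wrist_force: [0.5, 5.0, -1.1]
opening: 0.0134
grasp_force: 30.8
```

>>> carry_out(targets="0 0 0 0 0 0 -.6;0 0 0 0 0 0 -.3;0 0 0 0 0 0 0;0 0 0 0 0 0 .5;0 0 0 0 0 0 .5;0 0 0 0 0 0 .5;0 0 -.3 0 0 0 .5;0 0 -.5 0 0 0 .5")

```text
time: 23.83
ee_pos: [0.4722, 0.2375, 0.2632]
tcp_rot: [-180.0, -0.2, 178.5]
wrist_force: [-0.7, 0.4, 0.5]
opening: 0.0639
grasp_force: 0.0
```

>>> carry_out(targets="0 0 -.5 0 0 0 .5;0 0 -.5 0 0 0 .5;0 0 -.5 0 0 0 .5;0 0 -.5 0 0 0 .5;0 0 0 0 0 0 .5;0 0 0 0 0 0 .5;0 0 0 0 0 0 .5;0 0 0 0 0 0 .5")

```text
time: 24.5
ee_pos: [0.4726, 0.2376, 0.3434]
tcp_rot: [180.0, -0.1, 178.5]
wrist_force: [-0.5, 0.4, 0.9]
opening: 0.0641
grasp_force: 0.0
```

```bash
python3 - <<'E'
from h import *
import pickle
plan([.473,.238,.3],178.3)
c=get_calibration("wrist");im=camera("wrist");pickle.dump(c,open("w7.pkl","wb"))
cv2.imwrite("pics/w7.png",im[:,:,::-1])
E
```

```text
t 24.5 pos [0.4726 0.2376 0.3434] rot [ 1.7997e+02 -8.0000e-02  1.7847e+02] open 0.0641 F [-0.5  0.4  0.9] g 0.0
shift units [-0.01  0.01  1.08] turn units [ 0.01 -0.01  0.03]
```

View pics/w7.png

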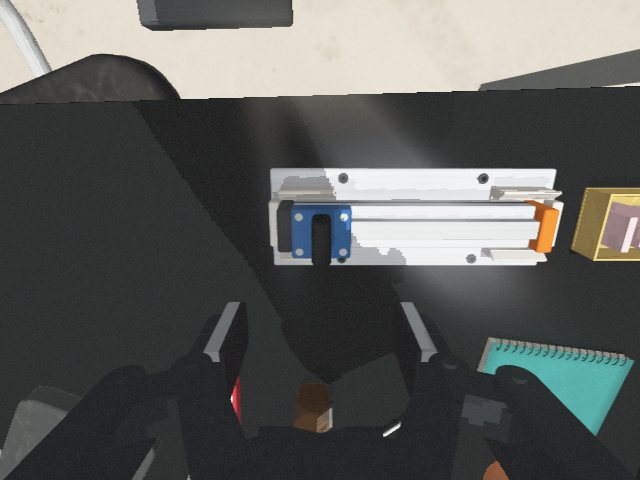

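The carriage (292–352 px) sits against the black cap (278–293 px). The guide lies flat in both saddles, and the bottle and tray are still standing.

```bash
python3 -c "
from workcell import bot
print(bot.job_done())"
```

```text
the job is handed in; nothing more can be done
None
```

I laid the guide in the cradle and stroked the carriage to the orange stop and back to the black stop. I handed the job in at about 24.5 s; the hand-in returned no verdict, but the last wrist picture shows the guide bedded with the carriage against the black cap.

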